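# Take the charged battery pack off the charger

### The arm

A 6-joint arm with a two-finger parallel gripper is mounted at the origin on the work surface. World frame = base frame: x ahead of the robot, y to its left, z up, the work surface at z = 0. Lengths are in m, angles in rad, forces in N, time in s.
With the tool pointing down it reaches from about 0.25 to 0.775 m from the base axis. Payload 4 kg.
Tool frame: the origin (TCP) lies at the very end of the fingers, on their centre line; the grasp point (between the pads) lies 19 mm behind it (robot.tcp_to_grasp is the distance from the TCP to the grasp point, in m); z points along the fingers, y is the line along which they close (so a half turn about z gives the same grasp; the last joint's range is limited). The gripper opens to 94 mm and grips with 3 to 60 N. Pads are 16 mm wide; open, the fingers measure 119 mm over their backs; the gripper's body (75 mm by 177 mm) begins 78 mm behind the grasp point.
Start: joints at [-1.374, 0.087, 1.371, -0, 1.684, -0.103], TCP at [0.162, -0.525, 0.206] pointing down, gripper open.
Joint ranges: [-3.1, 3.1], [-0.76, 2.03], [0.27, 2.55], [-1.08, 4.22], [0.17, 2.65], [-2.57, 2.57]. Speed limits (rad/s): [2.79, 2.79, 3.14, 3.14, 3.14, 3.14].

### API

Orientations are given as [roll, pitch, yaw] about the fixed x, y, z axes, in that order (R = Rz(yaw) Ry(pitch) Rx(roll)).
In Python, from bench import robot gives the robot as it stands.
- The arm moves only by the tool shift_gripper, called after "Emit:" as a command line: name --pt "numbers of a row" for each row, then --argument value for the rest. Schema: {"type":"object","properties":{"deltas":{"type":"array","items":{"type":"array","items":{"type":"number"},"minItems":5,"maxItems":5},"minItems":1,"maxItems":20},"only":{"type":"string"},"quiet":{"type":"boolean"},"lines":{"type":"string"}},"required":["deltas"],"additionalProperties":false}. deltas is a list of rows, 1 to 20 of them, each of 5 numbers: the finger opening in m, then dx, dy, dz in m, then a turn about the tool's z in rad; each row shifts and turns the commanded pose from where the row before left it, along the tool's axes as they then stand; what a row does not reach is not made up. A row lasts 1/12 s, in which the tool goes at most 0.0417 m and 0.125 rad, less where a joint would pass 70% of its speed; a pose out of reach is approached as far as the arm can. The fingers move at their own pace and stop on an object; the grip force is fixed at half the most. Time passes only in rows, so rows that do not move let the fingers close. The tool returns the time, the measured TCP pose, the force, the opening and the grip force at its end. only (a regular expression) keeps the lines of the reply that match it, lines (a string "A,B") keeps lines A to B, and quiet returns only ok. Input that does not fit is refused with a message, and nothing moves.
- robot.get_obs(): the state, without advancing time (a new reading comes with each control period).
- robot.snapshot(name): name is "side" or "top"; returns a dict with "color" (480x640x3 uint8, blue, green, red), "fx", "fy", "cx", "cy" (pixels), "extrinsics" (4x4, takes a point from world to camera coordinates). Camera axes: x right, y down, z forward; pixel columns grow to the right and rows downward; lengths in m; the calibration is good to about 2 mm. A picture is of the moment at which its call begins. There is no depth.
- robot.close_job(): hands the job in; it is judged then, once.
The state is a dict: "time": time; "joint_positions": joint angles; "qvel": joint speeds; "joint_torque": joint torques, N m; "tool_pos": TCP position; "ee_rot": TCP orientation; "wrist_force": force on the tool from outside, world axes, zero at the start; "wrist_torque": the same for the moment, N m; "width": finger opening in m; "finger_force": force on a finger pad.
Only numpy, scipy, OpenCV 4.12 (cv2) and the standard library are available. Lean on these libraries where they do the work, as an engineer would, in place of code of your own. Each camera call takes 0.05 s, during which the arm holds its last target. There are 200 camera calls.

### The job

The yellow-capped battery pack on the charger is full: squeeze its two red release buttons together while it is still down in its bay, draw it straight up out of the charger, and stand it upright, stalk down, on the floor of the empty square pocket of the yellow caddy that the rotary tool lies in. Set it down rather than dropping it, leave the blue-capped pack charging in its bay, and do not disturb anything else on the bench.

Things in the scene. Friction and masses are not known exactly. Their poses are not given: they have to be found in the camera images.
- pack: Pack to take: black, yellow end cap on top, 0.15-0.25 kg. Origin: centre of its underside; z up along it, x through its two buttons. Square stalk 36 x 36 mm, z 0 to 46 mm, under a foot 46 x 46 mm, z 46 to 88 mm. In its bay the foot rests on the charger's top, origin 19 mm above the bench; caught until both buttons are over 3.5 mm in, the stalk is clear of the well after rising 46 mm.
- pack_front (a joint): Travel of the red button on the pack's -x face: 0 = out, 0.005 m = fully in. Spring: about 3 N at first, 7 N fully in; it comes out again when let go. Each button carries a catch nose at z 33 to 39 mm of the pack, 4.5 mm out of the stalk's side (45 mm over both noses), hooked under the charger's top plate; pressing draws it into the stalk.
- pack_back (a joint): Travel of the red button on the pack's +x face: 0 = out, 0.005 m = fully in; spring and catch nose as the other. The two measure 58 mm over their faces when out, 48 mm when fully in.
- pack_front_face (a point): Centre of the outer face of the -x button when out: 29 mm from the pack's axis, 72 mm above its origin. The button is 24 mm wide (y), 20 mm tall, and stands 6 mm proud of the foot.
- pack_back_face (a point): Same point of the +x button: 29 mm from the pack's axis, 72 mm above its origin.
- spare: The other pack, identical but with a blue end cap, in the other bay, 90 mm from the first; it stays there. Same origin and axes.
- charger: Black two-bay charger fixed to the bench: 115 (x) x 200 (y) x 65 mm high, flat top, and a grey step 22 mm deep, 38 mm high on its -x face. Origin: centre of the black part's underside, z up. Wells 39 mm square at x = 0, y = +45 and -45 mm; either may hold the yellow-capped pack, whose x axis lies along the charger's. A seated pack's buttons are centred 91 mm above the bench.
- caddy: Yellow 3D-printed caddy fixed to the bench: 127 (x) x 196 (y) mm, rim 40 mm high, walls 3 mm, floor 4 mm. Origin: centre of its underside, z up. On its +x side a trough along y holds the rotary tool (top 46 mm above the bench); on its -x side are an empty square pocket (-y end) and a longer compartment with an orange-lidded tub.
- pocket (a point): Centre of the floor of the caddy's empty pocket, 4 mm above the bench; axes parallel to the caddy's. Inside 62 (x) x 63 (y) mm and 36 mm deep, so a pack standing in it has its foot and buttons above the rim.
- rotary_tool: Cordless rotary tool, black and blue, 175 mm long, 42 mm thick, lying in the caddy's trough. Origin underneath its middle. Leave it.
- drum_tub: Clear tub with an orange lid, 55 mm across, 34 mm tall, in the caddy. Origin: centre of its underside. Leave it.
- print_wrench: Yellow 3D-printed adjustable wrench, about 185 mm long, 8 mm thick, on the dark build plate at the back. Origin: underneath, near its head. Leave it.
- caliper: Steel and black digital caliper, 235 mm long, 15 mm thick, lying on the bench. Origin: underneath, mid-beam. Leave it.
- scraper: Print scraper with an orange handle, 200 mm long, lying on the bench. Leave it.
- cutters: Flush cutters with blue handles, 130 mm long, lying on the bench. Origin: underneath the pivot. Leave it.
- glue: White glue bottle with a red cap, 32 mm across, 95 mm tall, standing on the bench. Origin: centre of its underside. Leave it.

How it is judged:
On the way, in this order (a step that is already met when the one before it is completed fails the run):
1. both red buttons of the yellow-capped pack are squeezed in (over 3.5 mm each) while it is still seated in its bay (within 4 mm) (value of joint each of pack_front, pack_back above 0.0035 m and z of pack in the frame of charger below 0.023 m), for 0.1 s.
2. the pack is drawn up out of its well, its stalk above the charger's top (z of pack in the frame of charger above 0.066 m), for 0.1 s.
At the end, for the whole second after the job is handed in: the yellow-capped pack stands on the floor of the caddy's pocket (its origin within 22 mm of the pocket's centre in x and y and 5 mm of its floor), upright within 0.1 rad, let go and at rest, and the blue-capped pack is still in its bay (moved less than 8 mm) (x of pack in the frame of pocket between -0.022 and 0.022 m and y of pack in the frame of pocket between -0.022 and 0.022 m and z of pack in the frame of pocket between -0.004 and 0.005 m and angle between pack's own z axis and vertical below 0.1 rad and linear speed of pack below 0.02 m/s and contact force between the fingers and pack below 0.05 N and distance of spare from where it was at the start of the episode below 0.008 m); the robot touches nothing.
It fails at once if the pack is dropped: moving faster than 0.45 m/s (a fall of about 10 mm) with no finger on it (contact force between the fingers and pack below 0.05 N and linear speed of pack above 0.45 m/s).
It fails at once if the blue-capped pack is pulled up or shifted by 8 mm or more (distance of spare from where it was at the start of the episode above 0.008 m).
It fails at once if another thing on the bench is moved more than 20 mm (distance of any of rotary_tool, drum_tub, print_wrench, caliper, scraper, cutters, glue from where it was at the start of the episode above 0.02 m).
It also fails if it takes over 42 s, if anything falls off the work surface, if the arm or the gripper's body presses on something with over 40 N, if the wrist force passes 120 N, or if a joint passes its speed limit or range.

## Working session

There is one attempt and no reset: what is moved stays moved. The work goes in short steps, Python scripts to look and compute and a tool call to move; the robot and the scene stay as the last step left them, time stands still between calls to the robot, and variables do not carry over. Pictures are saved under pics/ and viewed, at most 10 in all, crops included, and the job is handed in when it is done.

```bash
ls; mkdir -p pics
```

Run:
```python
from bench import robot
import cv2,numpy as np,pickle
d={}
for n in("top","side"):
    s=robot.snapshot(n);cv2.imwrite(f"pics/{n}0.png",s["color"]);d[n]=s
    print(n,s["fx"],s["fy"],s["cx"],s["cy"],np.round(s["extrinsics"],4).tolist())
pickle.dump(d,open("snap0.pkl","wb"))
o=robot.get_obs();print(o["time"],o["tool_pos"],o["ee_rot"],o["width"])
```

```text
bench.py
pics
top 566.3538251891118 566.3538251891118 328.7315244047838 244.92549900347217 [[0.0238, -0.9996, 0.0165, -0.0161], [-0.9953, -0.0253, -0.0935, 0.6132], [0.0939, -0.0142, -0.9955, 1.5522], [0.0, 0.0, 0.0, 1.0]]
side 569.232781311794 569.232781311794 318.5268296444967 242.34124103479283 [[-0.9209, -0.3897, 0.0118, 0.5398], [-0.236, 0.5329, -0.8126, 0.2026], [0.3103, -0.7511, -0.5827, 1.644], [0.0, 0.0, 0.0, 1.0]]
0.1 [ 0.16231701 -0.52499732  0.20448458] [-3.13971525e+00 -1.73595272e-04  2.99760761e-01] 0.09412613386119019
```

View pics/top0.png

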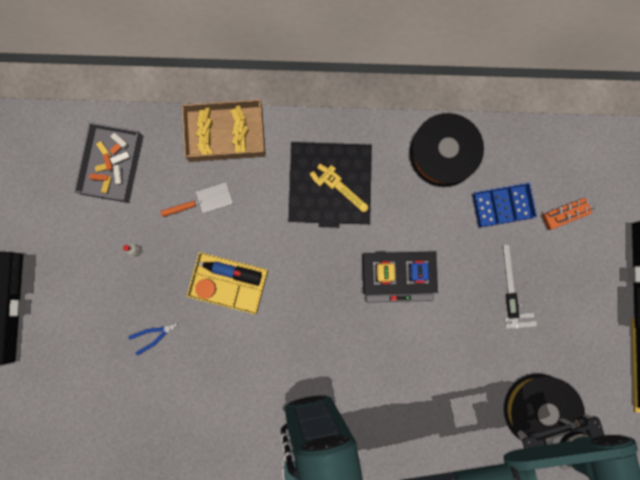

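View pics/side0.png

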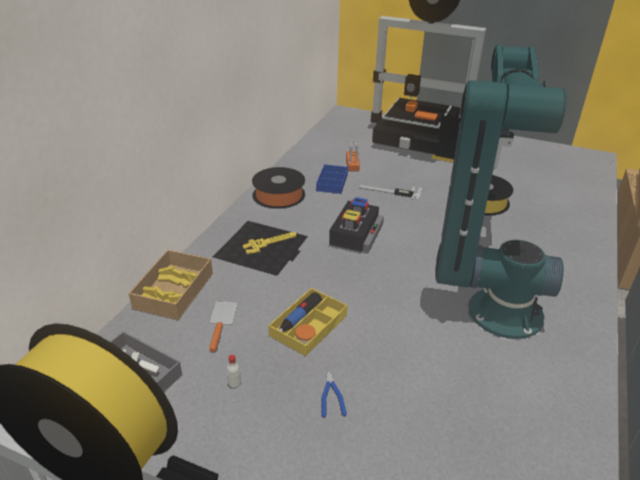

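The top view has image up as +x and left as +y. The charger is near (400,275), with the yellow pack in the left (+y) bay at about (386,272) and blue at (419,272). The caddy is near (228,283), with its empty pocket at about (250,297). I'll crop both in close.

Run:
```python
import cv2,numpy as np,pickle
d=pickle.load(open("snap0.pkl","rb"))
t=d["top"]["color"];s=d["side"]["color"]
f=lambda im,x,y,w,h:cv2.resize(im[y:y+h,x:x+w],(400,300),interpolation=cv2.INTER_CUBIC)
a=np.vstack([np.hstack([f(t,350,235,100,75),f(t,180,245,100,75)]),np.hstack([f(s,310,190,100,75),f(s,260,283,100,75)])])
cv2.imwrite("pics/crop0.png",a)
```

```text
(no output)
```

View pics/crop0.png

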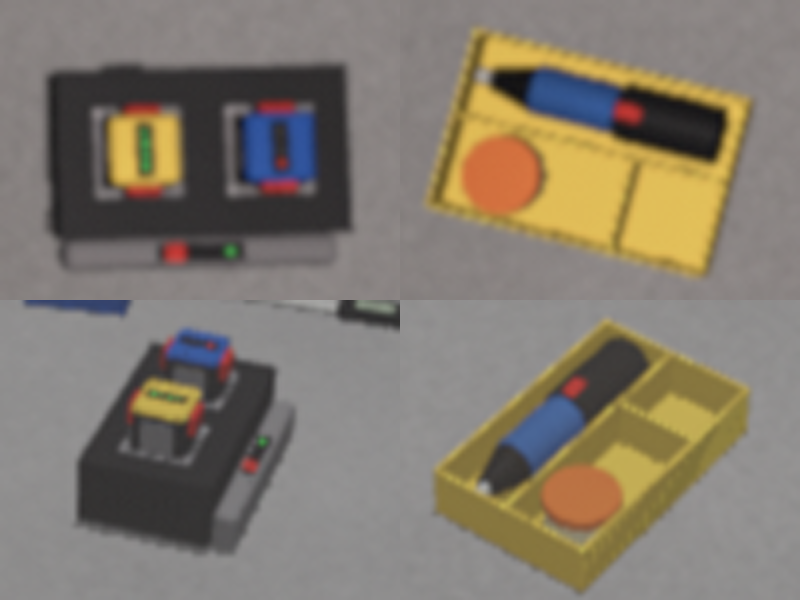

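The crops show the yellow cap at top-view (386,272) with red buttons at its upper and lower (±x) edges. The pocket is the lower-right compartment, near (249,298). Next I'll measure these points.

Create h.py:
```python
import cv2,numpy as np
def ray(s,uv):
    E=s["extrinsics"];R=E[:3,:3];C=-R.T@E[:3,3]
    p=np.column_stack([(np.atleast_2d(uv)-[s["cx"],s["cy"]])/[s["fx"],s["fy"]],np.ones(len(np.atleast_2d(uv)))])
    return C,p@R
def onz(s,uv,z):
    C,D=ray(s,uv);return C+D*((z-C[2])/D[:,2])[:,None]
def proj(s,P):
    E=s["extrinsics"];q=np.atleast_2d(P)@E[:3,:3].T+E[:3,3]
    return q[:,:2]/q[:,2:]*[s["fx"],s["fy"]]+[s["cx"],s["cy"]]
def mask(s,lo,hi,box,k=8):
    x,y,w,h=box
    im=cv2.resize(s["color"][y:y+h,x:x+w],None,fx=k,fy=k,interpolation=cv2.INTER_CUBIC)
    m=cv2.inRange(cv2.cvtColor(im,cv2.COLOR_BGR2HSV),lo,hi)
    cs=sorted(cv2.findContours(m,cv2.RETR_EXTERNAL,cv2.CHAIN_APPROX_NONE)[0],key=cv2.contourArea)[::-1]
    return [(c[:,0]+.5)/k-.5+[x,y] for c in cs if cv2.contourArea(c)>k*k*4]
def rect(P): return cv2.minAreaRect((P[:,:2]*1000).astype(np.float32))
```

Run:
```python
from h import *;import pickle
d=pickle.load(open("snap0.pkl","rb"));t,s=d["top"],d["side"]
print("camC",ray(t,[[0,0]])[0],ray(s,[[0,0]])[0])
Y=((18,90,110),(35,255,255));B=((105,120,60),(125,255,255));R1=((0,130,70),(6,255,255));R2=((172,130,70),(180,255,255))
for n,c,b in(("yel",Y,(370,255,35,35)),("blue",B,(404,255,30,35))):
    for k in mask(t,*c,b)[:1]: print(n,rect(onz(t,k,.107)),k.mean(0))
for c in(R1,R2):
    for k in mask(t,*c,(370,250,70,40)): print("red",k.mean(0),len(k),onz(t,[k.mean(0)],.1)[0])
for k in mask(t,(0,0,0),(180,255,62),(350,240,100,70))[:1]: print("charger",rect(onz(t,k,.065)),k.min(0),k.max(0))
for k in mask(t,Y[0],Y[1],(180,245,100,75))[:2]:
    for z in(.04,0):print("caddy",z,rect(onz(t,k,z)), cv2.boxPoints(rect(onz(t,k,z))).round(1).tolist())
for n,c,b in(("yel",Y,(335,205,35,25)),("blue",B,(345,195,30,20))):
    for k in mask(s,*c,b)[:1]: print("side",n,rect(onz(s,k,.107)))
for k in mask(s,Y[0],Y[1],(260,283,100,75))[:1]: print("side caddy",cv2.boxPoints(rect(onz(s,k,.04))).round(1).tolist())
```

```text
camC [0.46495008 0.0214072  1.60280616] [0.03468553 1.33721724 1.11622299]
yel ((537.6609497070312, -152.25741577148438), (49.93275451660156, 49.92539978027344), 2.560155153274536) [385.68445693 272.04845506]
blue ((541.6286010742188, -241.43482971191406), (45.042625427246094, 49.55900192260742), 2.4290831089019775) [419.31226054 271.37954981]
red [385.46996753 282.75730519] 154 [ 0.50973774 -0.15292057  0.1       ]
red [384.87463018 261.40421598] 169 [ 0.56644525 -0.15051204  0.1       ]
red [418.4453125  260.26909722] 144 [ 0.57170993 -0.24008952  0.1       ]
red [419.36948529 282.33915441] 136 [ 0.51303782 -0.2430787   0.1       ]
red [419.33864379 281.14174837] 153 [ 0.51621141 -0.24296848  0.1       ]
red [418.17454268 261.35289634] 164 [ 0.5687977  -0.23939213  0.1       ]
charger ((540.1658935546875, -193.47506713867188), (114.66555786132812, 201.5914306640625), 2.7302019596099854) [362.0625 251.6875] [436.4375 294.1875]
caddy 0.04 ((501.0550842285156, 276.2943115234375), (199.4545135498047, 128.4707489013672), 77.03331756591797) [[416.1000061035156, 193.5], [541.2999877929688, 164.6999969482422], [586.0, 359.1000061035156], [460.79998779296875, 387.8999938964844]]
caddy 0 ((501.97918701171875, 282.818115234375), (204.55950927734375, 131.759033203125), 77.0333023071289) [[414.79998779296875, 197.89999389648438], [543.2000122070312, 168.39999389648438], [589.0999755859375, 367.70001220703125], [460.70001220703125, 397.29998779296875]]
side yel ((535.598388671875, -150.20254516601562), (50.44033432006836, 58.10282516479492), 1.0514012575149536)
side blue ((538.3843994140625, -236.96475219726562), (41.4650764465332, 47.716461181640625), 2.0225467681884766)
side caddy [[395.79998779296875, 199.8000030517578], [540.2999877929688, 166.3000030517578], [591.0, 384.70001220703125], [446.3999938964844, 418.20001220703125]]
```

Add to h.py:
```python
PACK=np.array([.538,-.1515]);PY=.045;POCKET=np.array([.4584,.2227]);CY=-.226
def go(target,yaw):
    from bench import robot
    from scipy.spatial.transform import Rotation as Ro
    o=robot.get_obs();R=Ro.from_euler("xyz",o["ee_rot"]).as_matrix()
    print("t",round(o["time"],2),"pos",o["tool_pos"].round(4),"rot",np.round(o["ee_rot"],3),"q6",round(o["joint_positions"][5],2),"d tool",(R.T@(np.array(target)-o["tool_pos"])).round(4),"turn",round(o["ee_rot"][2]-yaw,3))
```

```text
(no output)
```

Emit:
shift_gripper --pt "0.094 0 0 0 -0.12" --pt "0.094 0 0 0 -0.12" --pt "0.094 0 0 0 -0.12" --pt "0.094 0 0 0 -0.12" --pt "0.094 0 0 0 -0.12" --pt "0.094 0 0 0 -0.12" --pt "0.094 0 0 0 -0.12" --pt "0.094 0 0 0 -0.12" --pt "0.094 0 0 0 -0.12" --pt "0.094 0 0 0 -0.12" --pt "0.094 0 0 0 -0.116" --pt "0.094 0 0 0 0" --pt "0.094 0 0 0 0"

```text
time: 1.18
tool_pos: [0.1624, -0.5252, 0.205]
ee_rot: [-3.141, -0.001, 1.613]
wrist_force: [0.8, 1.1, -0.7]
width: 0.0939
finger_force: 0.0
```

Run:
```python
from h import *;import pickle
go([*PACK,.2],PY+np.pi/2)
d=pickle.load(open("snap0.pkl","rb"));t,s=d["top"],d["side"]
# verification points: pocket floor centre, inner-corner rim points, pack axis top, button faces
c,si=np.cos(CY),np.sin(CY);R=np.array([[c,-si],[si,c]])
rim=[[*(POCKET+R@np.array(q)),.04] for q in((-.031,-.0315),(.031,-.0315),(.031,.0315),(-.031,.0315))]
c,si=np.cos(PY),np.sin(PY);Rp=np.array([[c,-si],[si,c]])
foot=[[*(PACK+Rp@np.array(q)*.023),.107] for q in((-1,-1),(1,-1),(1,1),(-1,1))]
f=lambda S,P,x,y:(lambda im:(cv2.polylines(im,[((proj(S,P)-[x,y]+.5)*4).round().astype(np.int32)],True,(255,0,255),1),im)[1])(cv2.resize(S["color"][y:y+75,x:x+100],(400,300),interpolation=cv2.INTER_CUBIC))
cv2.imwrite("pics/ov.png",np.vstack([np.hstack([f(t,foot,350,235),f(t,rim,180,245)]),np.hstack([f(s,foot,310,190),f(s,rim,260,283)])]))
```

```text
t 1.18 pos [ 0.1624 -0.5252  0.205 ] rot [-3.141e+00 -1.000e-03  1.613e+00] q6 -1.42 d tool [0.3576 0.391  0.0053] turn -0.003
```

View pics/ov.png

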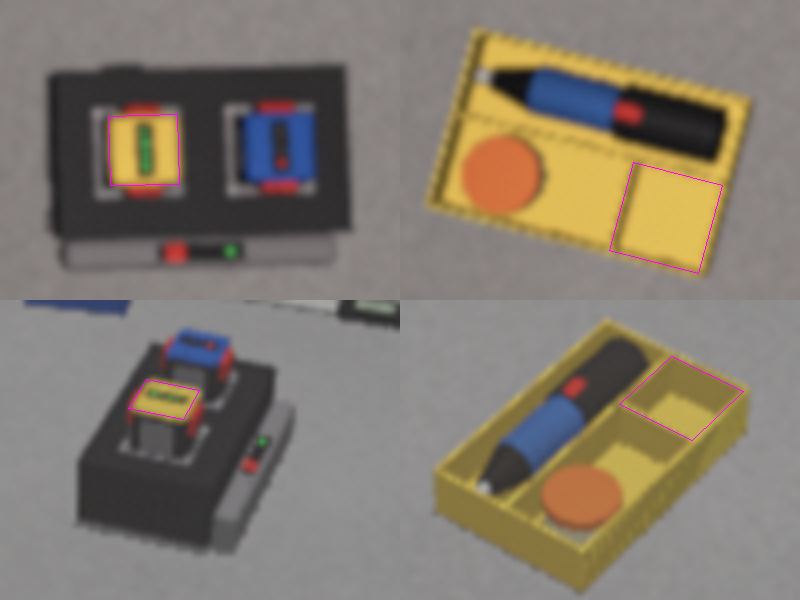

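The overlay outlines sit on the pack's cap and the pocket's rim in both views, so the positions hold. Next I'll move above the pack.

Emit:
shift_gripper --pt "0.094 0.0238 0.0261 0 0" --pt "0.094 0.0238 0.0261 0 0" --pt "0.094 0.0238 0.0261 0 0" --pt "0.094 0.0238 0.0261 0 0" --pt "0.094 0.0238 0.0261 0 0" --pt "0.094 0.0238 0.0261 0 0" --pt "0.094 0.0238 0.0261 0 0" --pt "0.094 0.0238 0.0261 0 0" --pt "0.094 0.0238 0.0261 0 0" --pt "0.094 0.0238 0.0261 0 0" --pt "0.094 0.0238 0.0261 0 0" --pt "0.094 0.0238 0.0261 0 0" --pt "0.094 0.0238 0.0261 0 0" --pt "0.094 0.0238 0.0261 0 0" --pt "0.094 0.0238 0.0261 0 0" --pt "0.094 0 0 0 0" --pt "0.094 0 0 0 0"

```text
time: 2.6
tool_pos: [0.5381, -0.1498, 0.2048]
ee_rot: [-3.14, -0.0, 1.617]
wrist_force: [0.2, -0.7, -0.8]
width: 0.094
finger_force: 0.0
```

```bash
python3 -c "
from h import *
go([*PACK,.072],PY+np.pi/2)"
```

```text
t 2.6 pos [ 0.5381 -0.1498  0.2048] rot [-3.14  -0.     1.617] q6 -0.42 d tool [-0.0017  0.      0.1328] turn 0.001
```

Emit:
shift_gripper --pt "0.094 -0.0017 0 0.02 0" --pt "0.094 0 0 0.02 0" --pt "0.094 0 0 0.02 0" --pt "0.094 0 0 0.02 0" --pt "0.094 0 0 0.02 0" --pt "0.094 0 0 0.015 0" --pt "0.094 0 0 0.01 0" --pt "0.094 0 0 0.0075 0" --pt "0.094 0 0 0 0" --pt "0.094 0 0 0 0"

```text
time: 3.43
tool_pos: [0.5375, -0.1535, 0.0734]
ee_rot: [3.141, 0.0, 1.615]
wrist_force: [0.6, 0.5, -0.2]
width: 0.0941
finger_force: 0.0
```

Run:
```python
from h import *;from bench import robot
go([*PACK,.072],PY+np.pi/2)
a=[]
for n,x,y in(("top",350,235),("side",310,175)):
    s=robot.snapshot(n);a.append(cv2.resize(s["color"][y:y+75,x:x+100],(400,300),interpolation=cv2.INTER_CUBIC))
cv2.imwrite("pics/pre.png",np.hstack(a))
```

```text
t 3.43 pos [ 0.5375 -0.1535  0.0734] rot [3.141 0.    1.615] q6 -0.42 d tool [0.002  0.0006 0.0014] turn -0.001
```

View pics/pre.png

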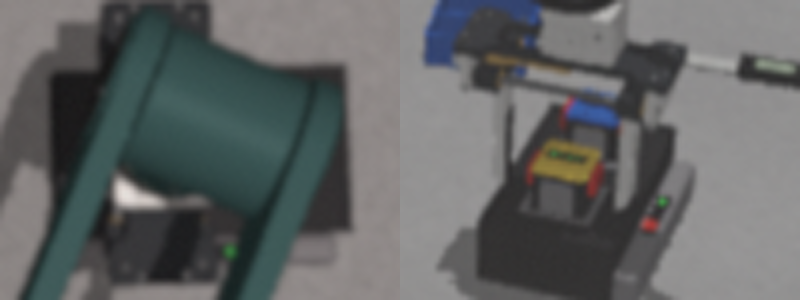

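The side view shows the fingers astride the yellow pack, one outside each red button: left at about (505,190) and right at about (627,205) in the crop. I'll close them now.

Emit:
shift_gripper --pt "0.07 0.001 0 0.001 0" --pt "0.055 0 0 0 0" --pt "0.04 0 0 0 0" --pt "0.04 0 0 0 0" --pt "0.04 0 0 0 0" --pt "0.04 0 0 0 0" --pt "0.04 0 0 0 0" --pt "0.04 0 0 0 0" --pt "0.04 0 0 0 0" --pt "0.04 0 0 0 0" --pt "0.04 0 0 0 0" --pt "0.04 0 0 0 0"

```text
time: 4.53
tool_pos: [0.5375, -0.1519, 0.0721]
ee_rot: [-3.142, -0.0, 1.616]
wrist_force: [0.1, 0.2, 0.5]
width: 0.0473
finger_force: 30.0
```

Opening is 47 mm, so both buttons are fully in. Lifting.

Emit:
shift_gripper --pt "0.04 0 0 -0.005 0" --pt "0.04 0 0 -0.01 0" --pt "0.04 0 0 -0.01 0" --pt "0.04 0 0 -0.01 0" --pt "0.04 0 0 -0.01 0" --pt "0.04 0 0 -0.01 0" --pt "0.04 0 0 -0.01 0" --pt "0.04 0 0 -0.015 0" --pt "0.04 0 0 -0.015 0" --pt "0.04 0 0 -0.015 0" --pt "0.04 0 0 -0.015 0" --pt "0.04 0 0 -0.005 0" --pt "0.04 0 0 0 0" --pt "0.04 0 0 0 0"

```text
time: 5.7
tool_pos: [0.5375, -0.1519, 0.202]
ee_rot: [3.141, 0.0, 1.616]
wrist_force: [-0.6, 0.4, -2.7]
width: 0.0472
finger_force: 30.0
```

Run:
```python
from h import *;from bench import robot
go([*POCKET,.2],CY+np.pi/2)
a=[]
for n,x,y in(("side",300,140),):
    s=robot.snapshot(n);a.append(cv2.resize(s["color"][y:y+120,x:x+160],(480,360),interpolation=cv2.INTER_CUBIC))
cv2.imwrite("pics/lift.png",np.hstack(a))
```

```text
t 5.7 pos [ 0.5375 -0.1519  0.202 ] rot [3.141 0.    1.616] q6 -0.42 d tool [ 0.3778 -0.0621  0.0019] turn 0.271
```

View pics/lift.png

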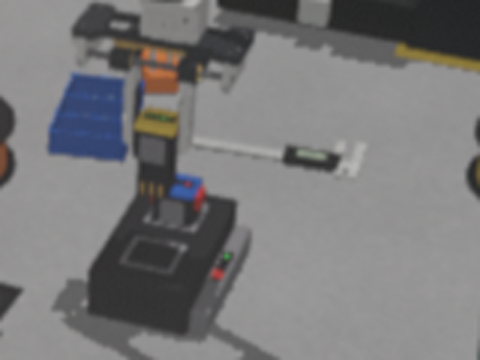

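The pack is up out of its well, hanging straight at about (155,150), and the blue pack is still in its bay. I'll carry it over to the pocket.

Emit:
shift_gripper --pt "0.04 0.01 -0.002 0 0" --pt "0.04 0.02 -0.003 0 0" --pt "0.04 0.024 -0.004 0 0" --pt "0.04 0.024 -0.004 0 0" --pt "0.04 0.024 -0.004 0 0" --pt "0.04 0.024 -0.004 0 0" --pt "0.04 0.024 -0.004 0 0" --pt "0.04 0.024 -0.004 0 0" --pt "0.04 0.024 -0.004 0 0" --pt "0.04 0.024 -0.004 0 0" --pt "0.04 0.024 -0.004 0 0" --pt "0.04 0.024 -0.004 0 0" --pt "0.04 0.024 -0.004 0 0" --pt "0.04 0.024 -0.004 0 0" --pt "0.04 0.024 -0.004 0 0" --pt "0.04 0.024 -0.004 0 0" --pt "0.04 0.012 -0.001 0 0" --pt "0.04 0 0 0 0"

```text
time: 7.25
tool_pos: [0.4572, 0.225, 0.201]
ee_rot: [-3.14, -0.0, 1.62]
wrist_force: [0.2, 0.0, -1.9]
width: 0.0471
finger_force: 30.0
```

Emit:
shift_gripper --pt "0.04 0 0 0 0.07" --pt "0.04 0 0 0 0.07" --pt "0.04 0 0 0 0.07" --pt "0.04 0 0 0 0.061" --pt "0.04 0 0 0 0" --pt "0.04 0 0 0 0" --pt "0.04 0 0 0 0"

```text
time: 7.83
tool_pos: [0.4586, 0.2222, 0.2017]
ee_rot: [-3.141, 0.001, 1.345]
wrist_force: [-0.8, 0.1, -3.0]
width: 0.0476
finger_force: 30.0
```

```bash
python3 -c "
from h import *
go([*POCKET,.057],CY+np.pi/2)"
```

```text
t 7.83 pos [0.4586 0.2222 0.2017] rot [-3.141e+00  1.000e-03  1.345e+00] q6 0.57 d tool [ 0.0006 -0.0003  0.1447] turn 0.0
```

Emit:
shift_gripper --pt "0.04 0 0 0.01 0" --pt "0.04 0 0 0.015 0" --pt "0.04 0 0 0.015 0" --pt "0.04 0 0 0.015 0" --pt "0.04 0 0 0.015 0" --pt "0.04 0 0 0.015 0" --pt "0.04 0 0 0.015 0" --pt "0.04 0 0 0.015 0" --pt "0.04 0 0 0.015 0" --pt "0.04 0 0 0.005 0" --pt "0.04 0 0 0 0" --pt "0.04 0 0 0 0"

```text
time: 8.83
tool_pos: [0.4585, 0.2228, 0.0668]
ee_rot: [-3.141, 0.0, 1.345]
wrist_force: [-0.0, -0.1, -1.6]
width: 0.0476
finger_force: 30.0
```

Run:
```python
from h import *;from bench import robot
go([*POCKET,.057],CY+np.pi/2)
s=robot.snapshot("side");cv2.imwrite("pics/place.png",cv2.resize(s["color"][245:365,240:400],(640,480),interpolation=cv2.INTER_CUBIC))
```

```text
t 8.83 pos [0.4585 0.2228 0.0668] rot [-3.141  0.     1.345] q6 0.57 d tool [-0.0001 -0.0001  0.0098] turn 0.0
```

View pics/place.png

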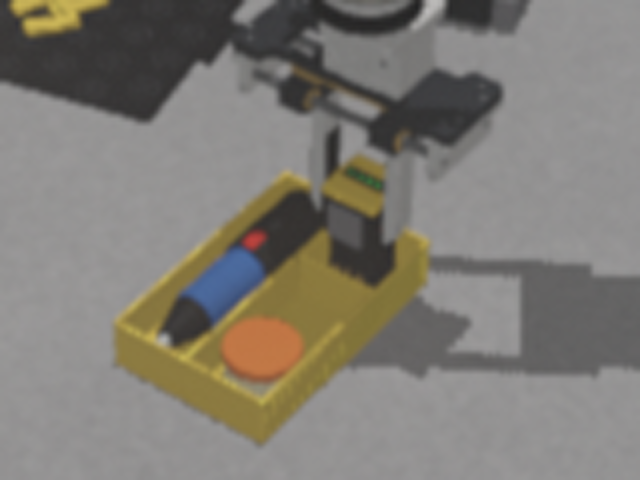

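The stalk's lower end, at about (330–395, 270–285), is hidden behind the pocket's divider, so it's inside the pocket. The tool and tub are clear of it. I'll lower it gently and watch the wrist force.

Emit:
shift_gripper --pt "0.04 0 0 0.003 0" --pt "0.04 0 0 0.003 0" --pt "0.04 0 0 0.002 0" --pt "0.04 0 0 0 0" --pt "0.04 0 0 0 0"

```text
time: 9.3
tool_pos: [0.4585, 0.2229, 0.0589]
ee_rot: [-3.142, 0.0, 1.345]
wrist_force: [-0.1, 0.3, -1.4]
width: 0.0474
finger_force: 30.0
```

Emit:
shift_gripper --pt "0.04 0 0 0.001 0" --pt "0.04 0 0 0 0" --pt "0.04 0 0 0 0"

```text
time: 9.55
tool_pos: [0.4586, 0.2229, 0.058]
ee_rot: [3.142, 0.0, 1.345]
wrist_force: [0.1, -0.8, -2.6]
width: 0.0475
finger_force: 30.0
```

Emit:
shift_gripper --pt "0.04 0 0 0.001 0" --pt "0.04 0 0 0 0" --pt "0.04 0 0 0 0"

```text
time: 9.8
tool_pos: [0.4587, 0.2229, 0.057]
ee_rot: [3.141, -0.0, 1.345]
wrist_force: [-0.5, 0.2, -1.7]
width: 0.0471
finger_force: 30.0
```

Emit:
shift_gripper --pt "0.04 0 0 0.0007 0" --pt "0.04 0 0 0 0" --pt "0.04 0 0 0 0"

```text
time: 10.05
tool_pos: [0.4588, 0.223, 0.057]
ee_rot: [3.141, -0.0, 1.345]
wrist_force: [-0.9, -0.5, 3.3]
width: 0.0473
finger_force: 30.0
```

Emit:
shift_gripper --pt "0.04 0 0 0.0007 0" --pt "0.04 0 0 0 0" --pt "0.04 0 0 0 0"

```text
time: 10.3
tool_pos: [0.4588, 0.2231, 0.057]
ee_rot: [3.141, -0.001, 1.345]
wrist_force: [-3.1, -0.3, 6.4]
width: 0.0473
finger_force: 30.0
```

On the floor: the force has changed sign and the descent has stopped. Release and retract.

Emit:
shift_gripper --pt "0.052 0 0 0 0" --pt "0.056 0 0 0 0" --pt "0.06 0 0 0 0" --pt "0.066 0 0 0 0" --pt "0.08 0 0 0 0" --pt "0.085 0 0 0 0" --pt "0.085 0 0 0 0" --pt "0.085 0 0 0 0"

```text
time: 10.97
tool_pos: [0.4584, 0.2228, 0.0552]
ee_rot: [-3.141, 0.0, 1.345]
wrist_force: [0.1, 0.8, -0.4]
width: 0.0844
finger_force: 0.0
```

Emit:
shift_gripper --pt "0.085 0 0 -0.005 0" --pt "0.085 0 0 -0.01 0" --pt "0.085 0 0 -0.02 0" --pt "0.085 0 0 -0.025 0" --pt "0.085 0 0 -0.03 0" --pt "0.085 0 0 -0.03 0" --pt "0.085 0 0 -0.03 0" --pt "0.085 0 0 -0.02 0" --pt "0.085 -0.035 0 0 0" --pt "0.085 -0.035 0 0 0" --pt "0.085 -0.035 0 0 0" --pt "0.085 -0.035 0 0 0" --pt "0.085 -0.035 0 0 0" --pt "0.085 -0.035 0 0 0" --pt "0.085 -0.02 0 0 0" --pt "0.085 0 0 0 0" --pt "0.085 0 0 0 0"

```text
time: 12.38
tool_pos: [0.4071, -0.0017, 0.2267]
ee_rot: [3.14, -0.001, 1.342]
wrist_force: [0.3, -0.3, -0.8]
width: 0.0849
finger_force: 0.0
```

Run:
```python
from h import *;from bench import robot
t=robot.snapshot("top");s=robot.snapshot("side")
for k in mask(s,(105,120,60),(125,255,255),(345,195,30,20))[:1]: print("side blue",rect(onz(s,k,.107)))
cv2.imwrite("pics/end.png",np.hstack([cv2.resize(t["color"][240:330,170:290],(400,300),interpolation=cv2.INTER_CUBIC),cv2.resize(s["color"][245:365,240:400],(400,300),interpolation=cv2.INTER_CUBIC)]))
g=proj(t,[[*POCKET,.092]]),proj(s,[[*POCKET,.092]]);print(g[0]*0+(g[0]-[170,240])*400/120,(g[1]-[240,245])*2.5)
```

```text
side blue ((549.5634765625, -235.67498779296875), (23.5382022857666, 50.88322448730469), 12.787589073181152)
[[244.4184579  195.98405245]] [[225.39162962 119.1670033 ]]
```

View pics/end.png

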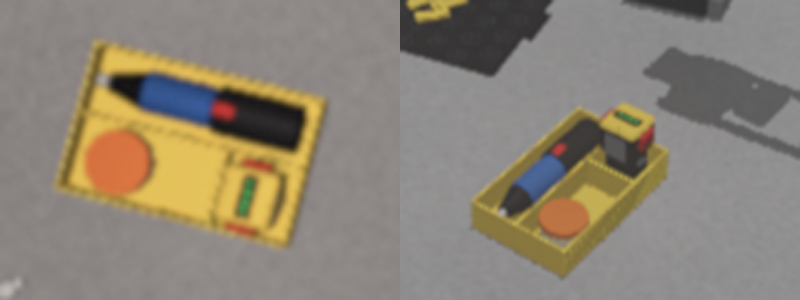

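The pack stands upright in the pocket. Its cap is at about (246,197) in the crop, against (244,196) expected. Tool and tub haven't moved. The arm partly hides the blue pack here, but the lift picture showed it in its bay. Handing in.

```bash
python3 -c "
from bench import robot
print(robot.close_job())"
```

```text
the job is handed in; nothing more can be done
None
```

I released the yellow-capped pack in its bay, drew it out, stood it upright on the floor of the caddy's empty pocket and handed the job in at about 12.5 s; the blue pack was still in its bay when last clearly seen, just after the lift, and the verdict was not shown.

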